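Close the foam mould and start its cure timer

ROBOT

A 7-joint arm with a two-finger parallel gripper is mounted at the origin on the work surface. World frame = base frame: x ahead of the robot, y to its left, z up, the work surface at z = 0. Lengths are in mm, angles in degrees, forces in N, time in s.
With the tool pointing down it reaches from about 400 to 900 mm from the base axis. Payload 5.6 kg.
Tool frame: the origin (TCP) lies between the finger pads; the fingertips stand 19 mm ahead of it and the grasp point (between the pads) is the TCP (finger_overhang is the z of the fingertips in the tool frame, in mm); z points along the fingers, y is the line along which they close (so a half turn about z gives the same grasp; the last joint's range is limited). The gripper opens to 92 mm and grips with 3 to 60 N. Pads are 20 mm wide; open, the fingers measure 128 mm over their backs; the gripper's body (75 mm by 189 mm) begins 69 mm behind the grasp point.
Start: joints at [-77.177, 26.786, -0.665, 91.828, 0.344, 61.387, -3.226], TCP at [171.411, 626.998, 233.592] pointing down, gripper open.
Joint ranges: [-144.91, 144.91], [-17.63, 115.5], [-89.93, 88.59], [15.96, 139.68], [-74.01, 254.01], [8.47, 105.57], [-167.45, 167.45]. Speed limits (degrees/s): [147.25, 147.25, 180, 180, 180, 180, 180].

INTERFACE

Orientations are given as [roll, pitch, yaw] about the fixed x, y, z axes, in that order (R = Rz(yaw) Ry(pitch) Rx(roll)).
In Python, from workcell import * gives the robot as it stands.
- The arm moves only by the shell command python3 -m inch 'ROWS' [FORCE]. ROWS is JSON, a list of rows, each a list of 7 numbers: the shift along the world's x, y, z in mm, then the turn, a rotation vector about the world's x, y, z in degrees, then the closure, from 0 (fully open) to 1 (shut). In form: [[dx, dy, dz, rx, ry, rz, grip], ...]. A call has 1 to 20 rows; each row is the pose to reach, as a shift and turn from the pose commanded when the call began; what a row does not reach only later rows make up. A row lasts 1/12 s, in which the tool goes at most 41.7 mm and 7.16 degrees, less where a joint would pass 70% of its speed; a pose out of reach is approached as far as the arm can. A call with a gripper value outside its range is refused whole. The fingers move at their own pace and stop on an object; FORCE is the grip in N (left out, the last holds). Time passes only in rows, so rows that repeat a pose let the fingers close. It gives the time, the measured TCP pose, the force, the opening and the grip force at its end, in the units of the state.
- sense(): the state, without advancing time (a new reading comes with each control period).
- get_image(name): name is "scene" or "top" or "wrist"; returns a dict with "img" (480x640x3 uint8, red, green, blue), "z_map" (480x640 float32, mm along the optical axis (not along the pixel's ray), 0 where there is no reading), "intrinsics" (3x3 intrinsics, pixels), "k1" (the pictures are not rectified: a ray, as slopes to the right and down, at radius r is drawn at 1 + k1 r^2 times it, then the intrinsics apply), "R" (3x3) and "t" (3): a world point X has camera coordinates R X + t. Camera axes: x right, y down, z forward; pixel columns grow to the right and rows downward; lengths in mm; the calibration is good to about 2 mm. A picture is of the moment at which its call begins.
- job_done(): hands the job in; it is judged then, once.
The state is a dict: "t": time; "joint_pos": joint angles; "joint_velocities": joint speeds; "tau": joint torques, N m; "tcp_pos": TCP position; "ee_rot": TCP orientation; "force": force on the tool from outside, world axes, zero at the start; "moment": the same for the moment, N m; "gripper_width": opening from 0.0 (shut) to 1.0 (fully open); "gripper_force": force on a finger pad.
Only numpy, scipy, OpenCV 4.12 (cv2) and the standard library are available. Lean on these libraries where they do the work, as an engineer would, in place of code of your own. Each camera call takes 0.05 s, during which the arm holds its last target. There are 200 camera calls.

TASK

Close the filled foam mould: lay its flat wooden cover, handle up, fully down into the recess of the wooden mould frame and let go. Then roll the thumbwheel on the grey cure timer with a fingertip until the 4 is squarely on top, and only then press the start button on the timer fully down and let it go. Leave the jar, foam wedge and brush where they are.

Things in the scene. Friction and masses are not known exactly. Their poses are not given: they have to be found in the camera images.
- mould: The open foam mould, fixed: a wooden frame 190 (x) x 150 (y) x 60 mm high with 16 mm walls around a grey cast block whose cavity holds a yellow foam part lying below the recess. Origin at the centre of the underside, x along the long side, z up. It stands on one side of the timer, the cover on the other; which side varies.
- mould_seat (a point): Centre of the floor of the recess in the mould that takes the cover, 48 mm above the table; axes as mould. The recess is 158 (x) x 118 (y) mm and 12 mm deep, its rim 60 mm above the table.
- cover_handle (a point): Centre of the cover's handle: a solid wooden bar 100 (x) x 22 (y) x 36 mm high, centred on the plate. The point is 30 mm above the plate's underside, 18 mm below the handle's top. Fully home, the plate's top is level with the mould's rim and this point is 30 mm above mould_seat.
- cover: The loose mould cover, 0.2 to 0.45 kg: a brown wooden plate 150 (x) x 110 (y) x 12 mm with the handle on top. Origin at the centre of its underside. It starts flat on the table, handle up, and fits the recess with 4 mm free on every side, long side along long side, either way round.
- timer: The fixed grey cure timer: a case 150 (x) x 170 (y) mm, top 80 mm above the table, with the thumbwheel (+y half) and the start button (-y half) on top. Origin at the centre of the underside; x points away from the side that the digits are read from, z up. Low aluminium points beside the wheel, under 27 mm above its axle, mark the top.
- wheel_axle (a point): Centre of the black thumbwheel, 65 mm above the table, axle level along y, axes as timer. Drum 44 mm wide, radius 30 mm, with digits 1 to 6 on white plates 60 degrees apart. Radial paddles 6 mm thick reach radius 48 mm midway between the digits. A fingertip moved level along x, 4 mm above the drum, pushes a paddle over the top, about one digit a stroke.
- wheel (a joint): Thumbwheel angle, rad: (d-1) x pi/3 with digit d squarely on top (0 for 1, 3.14 for 4); the nearest paddles then lean 30 degrees to either side. It grows as the wheel's top moves to the timer's +x. No clicks: friction (0.07 N m) keeps it where it is left. It starts between 1 and about 2.6 digits; end stops just before 1 and past 6.
- start_top (a point): Centre of the top of the start button, a round grey push button 30 mm in diameter in a black housing on the timer, 85 mm to the -y side of the wheel's middle. Pressed straight down: travel 6 mm, springs back, fully down takes 5 N.
- start (a joint): Travel of the start button in m: 0 released, 0.006 fully down.
- jar: Bystander: a white jar, 64 mm in diameter, 85 mm high, standing beyond the work. Origin at the centre of its underside.
- wedge: Bystander: a yellow foam wedge, 100 x 85 x 45 mm, lying beyond the work. Origin at the centre of its underside.
- brush: Bystander: a brush lying crosswise beyond the timer.

How it is judged (in metres and radians):
On the way, in this order (a step that is already met when the one before it is completed fails the run):
1. the cover lies fully down in the mould's recess and is let go (horizontal distance between cover_handle and mould_seat below 0.008 m and z of cover_handle in the frame of mould_seat between 0.026 and 0.0335 m and angle between cover_handle's own z axis and vertical below 0.05 rad and contact force between the fingers and anything else below 0.2 N), for 0.2 s.
2. the 4 is squarely on top of the thumbwheel, the wheel is still and let go (all of step 1 and value of joint wheel between 2.98 and 3.3 rad and velocity of joint wheel between -0.1 and 0.1 rad/s), for 0.2 s.
3. the start button is pressed fully down (value of joint start above 0.0048 m and value of joint wheel between 2.98 and 3.3 rad and horizontal distance between cover_handle and mould_seat below 0.008 m and z of cover_handle in the frame of mould_seat between 0.026 and 0.0335 m and angle between cover_handle's own z axis and vertical below 0.05 rad), for 0.02 s.
At the end, for the whole second after the job is handed in: The cover lies flat and fully down in the mould's recess (centre within 8 mm, height within 3.5 mm, tilt under 0.05 rad), the wheel is at rest with the 4 on top (joint between 2.98 and 3.30 rad, about 9 degrees either way), and the start button has been pressed and has sprung back (horizontal distance between cover_handle and mould_seat below 0.008 m and z of cover_handle in the frame of mould_seat between 0.026 and 0.0335 m and angle between cover_handle's own z axis and vertical below 0.05 rad and value of joint wheel between 2.98 and 3.3 rad and velocity of joint wheel between -0.1 and 0.1 rad/s and value of joint start below 0.0015 m and linear speed of cover below 0.02 m/s); the robot touches nothing.
It fails at once if the start button is pressed before the wheel stands at 4 and the cover is home (value of joint start above 0.004 m and not (value of joint wheel between 2.98 and 3.3 rad and (horizontal distance between cover_handle and mould_seat below 0.008 m and z of cover_handle in the frame of mould_seat between 0.026 and 0.0335 m and angle between cover_handle's own z axis and vertical below 0.05 rad))).
It fails at once if the white jar is moved more than 25 mm (distance of jar from where it was at the start of the episode above 0.025 m).
It fails at once if the yellow foam wedge is moved more than 25 mm (distance of wedge from where it was at the start of the episode above 0.025 m).
It fails at once if the brush is moved more than 25 mm (distance of brush from where it was at the start of the episode above 0.025 m).
It also fails if it takes over 72 s, if anything falls off the work surface, if the arm or the gripper's body presses on something with over 40 N, if the wrist force passes 120 N, or if a joint passes its speed limit or range.

## Working session

There is one attempt and no reset: what is moved stays moved. The work goes in short steps, Python scripts to look and compute and a shell command to move; the robot and the scene stay as the last step left them, time stands still between calls to the robot, and variables do not carry over. Pictures are saved under pics/ and viewed, at most 10 in all, crops included, and the job is handed in when it is done.

```bash
mkdir -p pics; cat > h.py <<'E'
from workcell import *
import numpy as np, cv2
def world(d):
    K=d["intrinsics"];z=d["z_map"]
    v,u=np.mgrid[0:480,0:640]
    xd=(u-K[0][2])/K[0][0]; yd=(v-K[1][2])/K[1][1]
    x,y=xd.copy(),yd.copy()
    for _ in range(8):
        f=1+d["k1"]*(x*x+y*y); x=xd/f; y=yd/f
    P=np.stack([x*z,y*z,z],-1)
    W=(P-np.array(d["t"]))@np.array(d["R"])
    W[z==0]=np.nan
    return W
def save(n,img): cv2.imwrite("pics/"+n,cv2.cvtColor(np.ascontiguousarray(img),cv2.COLOR_RGB2BGR))
E
python3 - <<'E'
from h import *
s=sense();print(s)
d=get_image("top");save("top0.png",d["img"]);np.save("top0.npy",world(d));np.save("top0i.npy",d["img"])
print(d["k1"],d["R"],d["t"],d["intrinsics"])
E
```

```text
{'t': 0.0, 'joint_pos': array([-77.17914978,  26.83653297,  -0.66446696,  91.88121714,
         0.34510611,  61.38827055,  -3.22440332]), 'joint_velocities': array([ 0.02530197,  0.02921102,  0.00051425,  0.00420895,  0.06319234,
       -0.11323307, -0.13997041]), 'tau': array([ 6.39605842e-04, -5.20567417e+01, -1.22202560e-02, -2.43759835e+01,
       -5.66473603e-02,  1.72958407e-02,  1.73096287e-04]), 'tcp_pos': array([171.27556428, 626.44234797, 232.63217067]), 'ee_rot': array([-1.79896278e+02,  8.54403765e-03,  1.64713473e+02]), 'force': array([-0.21314169, -0.33271659,  0.02226616]), 'moment': array([-0.04315242,  0.00306678,  0.03472385]), 'gripper_force': 0.0, 'gripper_width': 0.9987030170737505}
-0.0006101781331002456 [[ 0.02490584 -0.99925996  0.02931259]
 [-0.99317277 -0.02807546 -0.11322379]
 [ 0.11396296 -0.02629253 -0.99313702]] [ -23.06904066  635.43368826 1122.4017329 ] [[581.23314711   0.         315.46133484]
 [  0.         581.23314711 241.3434133 ]
 [  0.           0.           1.        ]]
```

View pics/top0.png

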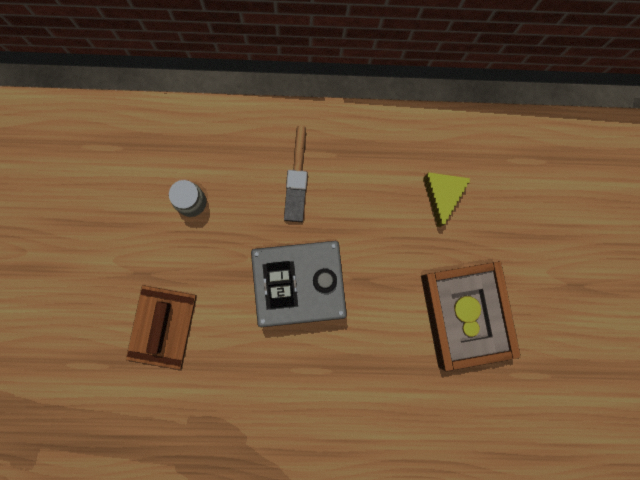

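The top view shows the cover at pixel (162,327), the timer at (298,284) with its wheel at (280,285) and button at (325,281), and the mould at (470,318). Jar, brush and wedge lie further away, at the top of the image.

```bash
python3 - <<'E'
from h import *
W=np.load("top0.npy")
def rect(name,box,lo,hi):
    u0,u1,v0,v1=box; P=W[v0:v1,u0:u1].reshape(-1,3); P=P[(P[:,2]>lo)&(P[:,2]<hi)]
    r=cv2.minAreaRect(P[:,:2].astype(np.float32)); print(name,len(P),P.mean(0).round(1),np.round(r[0],1),np.round(r[1],1),round(r[2],1))
rect("handle",(110,210,275,380),42,55)
rect("plate",(110,210,275,380),7,18)
rect("rim",(410,530,250,385),55,66)
rect("castfloor",(410,530,250,385),43,53)
rect("timer",(240,360,230,340),75,83.5)
rect("btn",(308,345,260,300),84,110)
rect("wheelhi",(255,305,250,315),88,120)
rect("jar",(160,215,170,225),80,95)
P=W[262:308,262:300].reshape(-1,3);print(np.nanmax(P[:,2]))
for v in range(255,318,3): print(v,W[v,280].round(0),W[v,325].round(0))
E
```

```text
handle 601 [458.9 296.2  47.3] [458.7 296.3] [22.8 99.7] 81.2
plate 3417 [458.3 295.3  11.8] [459.  299.5] [133.8 150.3] 81.1
rim 2615 [ 496.  -315.    59.3] [ 497.4 -315.3] [190.  151.6] 11.1
castfloor 3320 [ 496.1 -316.5   47.6] [ 496.9 -316.2] [186.9 152.8] 11.1
timer 5175 [549.8  24.1  79.4] [550.   25.8] [149.5 169.5] 7.4
btn 471 [556.1 -23.4  95.2] [554.2 -25.8] [66.3 55.2] 1.2
wheelhi 683 [538.8  59.3  94.8] [546.6  60.8] [83.6 58.7] 8.6
jar 665 [714.3 250.9  84.5] [714.8 251.5] [54.8 55.4] 85.3
119.24899669406015
255 [603.  62.  81.] [605. -24.  77.]
258 [597.  62.  82.] [599. -24.  83.]
261 [591.  62.  77.] [593. -24.  81.]
264 [585.  61.  84.] [588. -24.  80.]
267 [579.  61.  85.] [582. -25.  75.]
270 [574.  61.  77.] [576. -24.  91.]
273 [568.  61.  88.] [569. -24. 101.]
276 [562.  60.  93.] [564. -24. 103.]
279 [556.  60.  96.] [558. -24. 103.]
282 [550.  59. 113.] [552. -24. 105.]
285 [545.  60.  91.] [547. -24. 104.]
288 [539.  60.  93.] [541. -25.  96.]
291 [534.  59.  93.] [536. -25.  92.]
294 [528.  59.  91.] [531. -26.  77.]
297 [523.  59.  86.] [525. -26.  79.]
300 [517.  59.  92.] [519. -26.  78.]
303 [511.  59.  88.] [514. -26.  74.]
306 [506.  59.  91.] [508. -26.  78.]
309 [500.  59.  80.] [502. -26.  79.]
312 [495.  59.  76.] [497. -26.  81.]
315 [489.  58.  82.] [491. -27.  78.]
```

Sizes agree with the given ones: handle 100x23, rim 190x152, timer 150x170. I go above the cover now.

```bash
python3 -m inch '[[20,-25,0,0,0,0,0],[45,-55,-5,0,0,1,0],[72,-85,-10,0,0,1.5,0],[100,-115,-15,0,0,2,0],[128,-145,-20,0,0,2.5,0],[156,-178,-25,0,0,3,0],[184,-210,-32,0,0,3.5,0],[210,-240,-40,0,0,4,0],[236,-268,-48,0,0,5,0],[256,-294,-56,0,0,6,0],[272,-312,-64,0,0,6.5,0],[282,-324,-70,0,0,6.5,0],[287,-330,-74,0,0,6.5,0],[287,-331,-74,0,0,6.5,0],[287,-331,-74,0,0,6.5,0],[287,-331,-74,0,0,6.5,0]]'
python3 - <<'E'
from h import *
s=sense();print(s["tcp_pos"],s["ee_rot"])
d=get_image("wrist");save("w1.png",d["img"]);W=world(d)
P=W.reshape(-1,3);
m=(P[:,2]>42)&(P[:,2]<53)&(abs(P[:,0]-459)<90)&(abs(P[:,1]-296)<40)
r=cv2.minAreaRect(P[m][:,:2].astype(np.float32));print(m.sum(),r,np.median(P[m],0))
E
```

```text
t: 1.38
tcp_pos: [457.5, 297.4, 159.8]
ee_rot: [180.0, -0.0, 171.3]
force: [0.1, -0.1, 0.5]
gripper_width: 0.998
gripper_force: 0.0
[457.51553697 297.4183077  159.77092222] [ 1.79960239e+02 -2.28910075e-02  1.71325401e+02]
3904 ((458.91632080078125, 297.7320251464844), (22.046367645263672, 99.87702941894531), 81.06648254394531) [454.84483422 298.19573999  48.36255316]
```

View pics/w1.png

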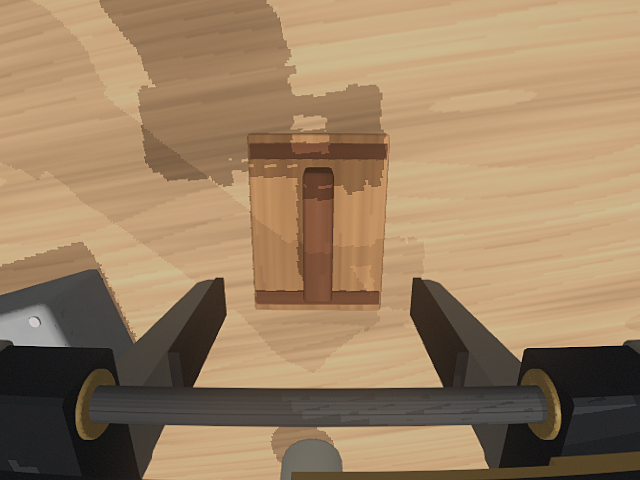

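The handle, at pixels (318,170–300), is centred between the fingers, and the wrist view gives its centre as (459, 297.6). I descend and grip.

```bash
python3 -m inch '[[1,0,-20,0,0,0,0],[1,0,-45,0,0,0,0],[1,0,-70,0,0,0,0],[1,0,-90,0,0,0,0],[1,0,-106,0,0,0,0],[1,0,-116,0,0,0,0],[1,0,-122,0,0,0,0],[1,0,-122,0,0,0,0],[1,0,-122,0,0,0,1],[1,0,-122,0,0,0,1],[1,0,-122,0,0,0,1],[1,0,-122,0,0,0,1],[1,0,-122,0,0,0,1],[1,0,-122,0,0,0,1],[1,0,-122,0,0,0,1],[1,0,-122,0,0,0,1],[1,0,-122,0,0,0,1],[1,0,-122,0,0,0,1]]' 40
```

```text
t: 2.93
tcp_pos: [459.4, 296.0, 37.6]
ee_rot: [180.0, -0.0, 171.2]
force: [0.4, -1.1, 0.4]
gripper_width: 0.297
gripper_force: 0.0
```

```bash
python3 -m inch '[[0,0,0,0,0,0,1],[0,0,0,0,0,0,1],[0,0,0,0,0,0,1],[0,0,0,0,0,0,1],[0,0,0,0,0,0,1],[0,0,0,0,0,0,1]]' 40; python3 -m inch '[[0,0,5,0,0,0,1],[0,0,15,0,0,0,1],[0,0,30,0,0,0,1],[0,0,50,0,0,0,1],[0,0,75,0,0,0,1],[0,0,100,0,0,0,1],[0,0,125,0,0,0,1],[0,0,145,0,0,0,1],[0,0,158,0,0,0,1],[0,0,165,0,0,0,1],[0,0,165,0,0,0,1],[0,0,165,0,0,0,1]]'
```

```text
t: 3.43
tcp_pos: [459.5, 296.2, 37.6]
ee_rot: [180.0, 0.0, 171.2]
force: [-0.6, 2.0, -1.0]
gripper_width: 0.239
gripper_force: 40.0
t: 4.43
tcp_pos: [459.0, 295.6, 202.4]
ee_rot: [-180.0, -0.0, 171.2]
force: [0.8, 0.5, -4.2]
gripper_width: 0.237
gripper_force: 40.0
```

```bash
python3 -m inch '[[0,-8,0,0,0,0,1],[2,-24,0,0,0,1,1],[4,-46,0,0,0,2,1],[6,-74,0,0,0,3,1],[8,-106,0,0,0,4,1],[10,-140,0,0,0,5,1],[12,-175,0,0,0,6,1],[14,-210,0,0,0,7,1],[16,-245,0,0,0,8,1],[18,-280,0,0,0,10,1],[20,-315,0,0,0,11,1],[22,-350,0,0,0,12,1],[24,-385,0,0,0,13,1],[26,-420,0,0,0,14,1],[28,-455,0,0,0,15,1],[30,-488,0,0,0,16,1],[32,-518,0,0,0,17,1],[34,-545,0,0,0,18,1],[36,-568,0,0,0,19,1],[38,-586,0,0,0,20,1]]'
python3 -m inch '[[0,-12,-10,0,0,0,1],[0,-20,-20,0,0,0,1],[0,-25,-30,0,0,0,1],[0,-25,-36,0,0,0,1],[0,-25,-40,0,0,0,1],[0,-25,-40,0,0,0,1],[0,-25,-40,0,0,0,1]]'
python3 - <<'E'
from h import *
s=sense();print(s["tcp_pos"],s["ee_rot"])
def fit(P,lo,hi,b,n):
    m=(P[:,2]>lo)&(P[:,2]<hi)&(abs(P[:,0]-b[0])<b[2])&(abs(P[:,1]-b[1])<b[3])
    if m.sum()>20:print(n,m.sum(),cv2.minAreaRect(P[m][:,:2].astype(np.float32)),np.median(P[m],0))
for n in ("wrist","top"):
    d=get_image(n);save("x2%s.png"%n,d["img"]);P=world(d).reshape(-1,3)
    np.save("x2%s.npy"%n,P)
    fit(P,54,66,(497,-316,125,110),n+" rim")
    fit(P,130,141,(497,-316,120,110),n+" plate")
    fit(P,165,178,(497,-316,120,110),n+" handle")
E
cd pics; python3 -c "
import cv2,numpy as np
a=cv2.imread('x2wrist.png');b=cv2.imread('x2top.png')[180:420,360:600];b=cv2.resize(b,(480,480))
cv2.imwrite('x2.png',cv2.resize(np.hstack([a,b]),(800,343)))"
```

```text
t: 6.1
tcp_pos: [495.5, -292.7, 201.1]
ee_rot: [180.0, -0.2, -168.9]
force: [0.5, -0.3, -3.9]
gripper_width: 0.235
gripper_force: 40.0
t: 6.68
tcp_pos: [497.6, -313.9, 162.4]
ee_rot: [180.0, -0.0, -168.7]
force: [0.4, 0.0, -4.3]
gripper_width: 0.239
gripper_force: 40.0
[ 497.6470889  -313.9198602   162.40754547] [ 1.79954607e+02 -9.03886977e-03 -1.68710161e+02]
wrist rim 6410 ((415.541015625, -331.0914306640625), (22.357255935668945, 150.28097534179688), 11.384541511535645) [ 412.69342626 -331.84389121   60.50394774]
wrist plate 33344 ((489.6766357421875, -314.7877502441406), (134.84767150878906, 110.7022476196289), 11.267783164978027) [ 458.08843507 -324.45258171  137.44337816]
wrist handle 10665 ((489.332275390625, -315.0425109863281), (48.2163200378418, 83.91058349609375), 81.14521789550781) [ 485.17392432 -316.15666983  173.0857555 ]
top rim 1757 ((497.41583251953125, -315.4648132324219), (190.18299865722656, 150.94296264648438), 11.027970314025879) [ 503.82176309 -266.70805153   59.20482112]
top plate 2400 ((496.9569396972656, -314.2825927734375), (150.45008850097656, 111.2938461303711), 11.306931495666504) [ 528.27869371 -305.92625167  136.92485373]
top handle 245 ((495.6645202636719, -306.70794677734375), (100.13724517822266, 36.96689224243164), 10.615660667419434) [ 530.32631381 -309.34312828  172.01715662]
```

View pics/x2.png

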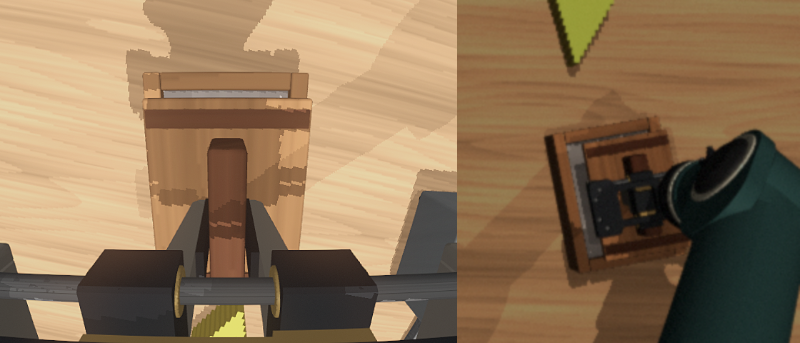

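Both from the top camera: the plate is at (497.0,-314.3) yaw 11.3 and the mould rim at (497.4,-315.5) yaw 11.0. They agree within about 1 mm, so I lower it in.

```bash
python3 -m inch '[[0.4,-0.6,-10,0,0,-0.2,1],[0.4,-0.6,-25,0,0,-0.2,1],[0.4,-0.6,-40,0,0,-0.2,1],[0.4,-0.6,-50,0,0,-0.2,1],[0.4,-0.6,-57,0,0,-0.2,1],[0.4,-0.6,-60,0,0,-0.2,1],[0.4,-0.6,-62,0,0,-0.2,1],[0.4,-0.6,-64,0,0,-0.2,1],[0.4,-0.6,-66,0,0,-0.2,1],[0.4,-0.6,-68,0,0,-0.2,1],[0.4,-0.6,-70,0,0,-0.2,1],[0.4,-0.6,-72,0,0,-0.2,1],[0.4,-0.6,-74,0,0,-0.2,1],[0.4,-0.6,-74,0,0,-0.2,1],[0.4,-0.6,-74,0,0,-0.2,1]]'
python3 -m inch '[[0,0,-0.5,0,0,0,1],[0,0,-1,0,0,0,1],[0,0,-1.5,0,0,0,1],[0,0,-2,0,0,0,1],[0,0,-2,0,0,0,1]]'
```

```text
t: 8.03
tcp_pos: [497.7, -315.6, 88.5]
ee_rot: [180.0, -0.0, -169.0]
force: [-0.5, -0.3, -4.3]
gripper_width: 0.233
gripper_force: 40.0
t: 8.45
tcp_pos: [497.8, -315.6, 86.5]
ee_rot: [180.0, -0.0, -169.0]
force: [0.5, -0.1, -3.6]
gripper_width: 0.236
gripper_force: 40.0
```

```bash
python3 -m inch '[[0,0,-0.5,0,0,0,1],[0,0,-1,0,0,0,1],[0,0,-1.5,0,0,0,1],[0,0,-1.5,0,0,0,1]]'
python3 -m inch '[[0,0,0,0,0,0,0.5],[0,0,0,0,0,0,0.5],[0,0,0,0,0,0,0.5],[0,0,0,0,0,0,0.5],[0,0,0,0,0,0,0.5],[0,0,0,0,0,0,0.5],[0,0,20,0,0,0,0.5],[0,0,50,0,0,0,0.5],[0,0,85,0,0,0,0.5],[0,0,120,0,0,0,0.5],[0,0,135,0,0,0,0.5],[0,0,140,0,0,0,0.5],[0,0,140,0,0,0,0.5]]'
python3 - <<'E'
from h import *
s=sense();print(s["tcp_pos"],s["force"])
d=get_image("wrist");P=world(d).reshape(-1,3)
# planes near mould
for lo,hi in((54,66),(90,102)):
    m=(P[:,2]>lo)&(P[:,2]<hi)&(abs(P[:,0]-497)<130)&(abs(P[:,1]+316)<110)
    A=np.c_[P[m][:,:2]-[497,-316],np.ones(m.sum())];c=np.linalg.lstsq(A,P[m][:,2],rcond=None)[0]
    print(lo,m.sum(),c.round(4),cv2.minAreaRect(P[m][:,:2].astype(np.float32)))
save("x3.png",d["img"])
E
```

```text
t: 8.78
tcp_pos: [497.9, -315.6, 85.6]
ee_rot: [180.0, 0.0, -169.0]
force: [-1.2, 1.2, 2.4]
gripper_width: 0.235
gripper_force: 40.0
t: 9.87
tcp_pos: [498.3, -315.9, 226.3]
ee_rot: [-179.9, 0.1, -169.0]
force: [-0.4, -0.4, -0.0]
gripper_width: 0.499
gripper_force: 0.0
[ 498.34804854 -315.85749805  226.29584011] [-0.41904614 -0.43915486 -0.03532932]
54 28916 [-1.8000e-03 -8.0000e-04  6.0496e+01] ((497.5177001953125, -314.7953186035156), (190.58352661132812, 150.42440795898438), 11.319014549255371)
90 3494 [1.60000e-03 1.10000e-03 9.62331e+01] ((497.0003356933594, -315.49298095703125), (99.2842025756836, 22.02889060974121), 10.898640632629395)
```

View pics/x3.png

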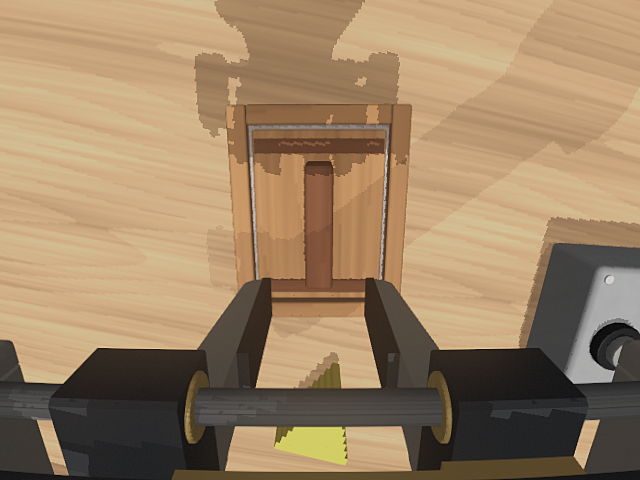

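The cover is home: the handle top measures 96.2 mm (expected 96), it is level, and its centre is within 1 mm. Next I go above the wheel with the gripper closing.

```bash
python3 -m inch '[[2,10,0,0,0,0,1],[5,30,0,0,0,0,1],[9,58,0,0,0,-1,1],[13,90,0,0,0,-1,1],[17,125,0,0,0,-2,1],[21,160,0,0,0,-2,1],[25,195,0,0,0,-3,1],[29,230,0,0,0,-3,1],[33,265,0,0,0,-3.6,1],[37,298,0,0,0,-3.6,1],[41,328,0,0,0,-3.6,1],[44,352,0,0,0,-3.6,1],[46,368,0,0,0,-3.6,1],[47,375,0,0,0,-3.6,1],[47,376,0,0,0,-3.6,1],[47,376,0,0,0,-3.6,1],[47,376,0,0,0,-3.6,1],[47,376,0,0,0,-3.6,1]]' 20
python3 - <<'E'
from h import *
s=sense();print(s["tcp_pos"],s["ee_rot"],s["gripper_width"])
d=get_image("wrist");save("x4.png",d["img"]);W=world(d);np.save("x4.npy",W)
P=W.reshape(-1,3)
def f(n,lo,hi,b):
    m=(P[:,2]>lo)&(P[:,2]<hi)&(P[:,0]>b[0])&(P[:,0]<b[1])&(P[:,1]>b[2])&(P[:,1]<b[3])
    if m.sum()>10: print(n,m.sum(),P[m].mean(0).round(1),cv2.minAreaRect(P[m][:,:2].astype(np.float32)))
f("case",77,83,(440,650,-80,130))
f("btn",98,110,(520,590,-60,0))
f("padtop",105,118,(480,610,25,100))
f("wheel",88,120,(480,610,25,100))
E
```

```text
t: 11.42
tcp_pos: [544.7, 58.8, 224.9]
ee_rot: [-180.0, -0.0, -172.7]
force: [-0.0, -0.8, -0.3]
gripper_width: 0.006
gripper_force: 0.0
[544.66671088  58.81567263 224.89598137] [-1.79974320e+02 -2.33617650e-02 -1.72727838e+02] 0.006053516022668039
case 25057 [538.3  21.1  80.5] ((549.7154541015625, 26.40155792236328), (149.0721893310547, 168.2856903076172), 7.157629489898682)
btn 1158 [555.6 -22.2 102.2] ((556.2758178710938, -22.451255798339844), (29.201322555541992, 29.25455665588379), 12.414501190185547)
padtop 668 [548.6  61.4 111.8] ((549.1807250976562, 61.43730163574219), (6.699989318847656, 44.07808303833008), 7.601883411407471)
wheel 4137 [535.6  59.8  96.2] ((546.79931640625, 61.158363342285156), (83.15702819824219, 59.848331451416016), 6.912613391876221)
```

View pics/x4.png

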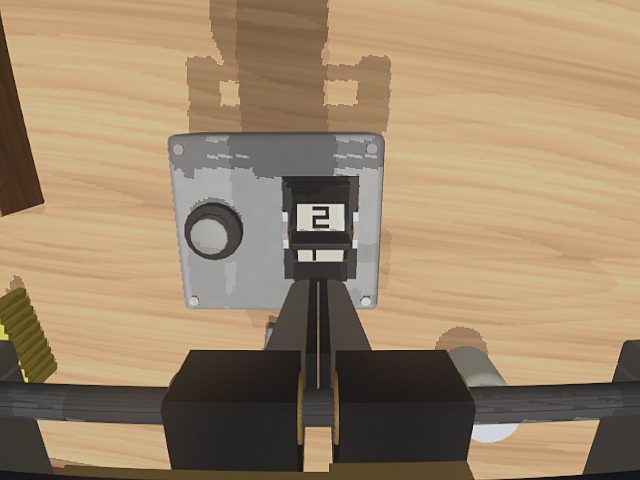

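Button centre is (556.3,-22.5). Its 85 mm offset and the case centre agree on the axle at (545.5,61.7). One paddle stands about 4° past the top, so the wheel reads about 1.57 digits. First stroke: go in behind that paddle, push it, lift off and measure.

```bash
python3 -m inch '[[-10,0,0,0,0,0,1],[-18,0,-10,0,0,0,1],[-21,0,-30,0,0,0,1],[-21,0,-55,0,0,0,1],[-21,0,-78,0,0,0,1],[-21,0,-95,0,0,0,1],[-21,0,-103,0,0,0,1],[-21,0,-107,0,0,0,1],[-21,0,-107,0,0,0,1],[-17,0.5,-107,0,0,0,1],[-13,1,-107,0,0,0,1],[-9,1.5,-107,0,0,0,1],[-5,2,-107,0,0,0,1],[-1,2.5,-107,0,0,0,1],[2,3,-107,0,0,0,1],[4.5,3.3,-107,0,0,0,1],[6,3.5,-107,0,0,0,1],[7,3.6,-107,0,0,0,1],[7,3.6,-107,0,0,0,1]]'
python3 -m inch '[[0,0,5,0,0,0,1],[0,0,15,0,0,0,1],[0,0,30,0,0,0,1],[-20,-2.5,45,0,0,0,1],[-40,-5,60,0,0,0,1],[-40,-5,60,0,0,0,1],[-40,-5,60,0,0,0,1]]'
cat > wh.py <<'E'
from h import *
import sys
s=sense();print(s["tcp_pos"],s["ee_rot"])
d=get_image(sys.argv[2] if len(sys.argv)>2 else "wrist");save(sys.argv[1],d["img"]);P=world(d).reshape(-1,3)
c,n=np.cos(np.radians(7.2)),np.sin(np.radians(7.2))
q=P-[545.5,61.7,65]
t=q[:,0]*c+q[:,1]*n;y=-q[:,0]*n+q[:,1]*c
m=(abs(y)<15)&(abs(t)<60)&(q[:,2]>5)&(q[:,2]<55)
r=np.hypot(t,q[:,2]);a=np.degrees(np.arctan2(t,q[:,2]))
k=m&(r>36)&(r<53)
h,e=np.histogram(a[k],bins=np.arange(-90,91,6));print(list(zip(e[:-1].astype(int),h)))
k=k&(r>43)
h,e=np.histogram(a[k],bins=np.arange(-90,91,3));print([(int(x),int(z)) for x,z in zip(e,h) if z])
E
python3 wh.py x5.png
```

```text
t: 13.05
tcp_pos: [551.9, 64.0, 118.0]
ee_rot: [-180.0, -0.0, -172.6]
force: [-2.1, -0.4, 0.4]
gripper_width: 0.006
gripper_force: 0.7
t: 13.63
tcp_pos: [512.9, 59.2, 180.2]
ee_rot: [180.0, 0.3, -172.6]
force: [0.1, -0.4, 0.1]
gripper_width: 0.004
gripper_force: 0.0
[512.89828664  59.23091686 180.22074876] [ 179.95651295    0.27793267 -172.59108762]
[(np.int64(-90), np.int64(0)), (np.int64(-84), np.int64(0)), (np.int64(-78), np.int64(184)), (np.int64(-72), np.int64(610)), (np.int64(-66), np.int64(385)), (np.int64(-60), np.int64(1)), (np.int64(-54), np.int64(0)), (np.int64(-48), np.int64(0)), (np.int64(-42), np.int64(0)), (np.int64(-36), np.int64(98)), (np.int64(-30), np.int64(375)), (np.int64(-24), np.int64(40)), (np.int64(-18), np.int64(0)), (np.int64(-12), np.int64(0)), (np.int64(-6), np.int64(0)), (np.int64(0), np.int64(0)), (np.int64(6), np.int64(0)), (np.int64(12), np.int64(0)), (np.int64(18), np.int64(0)), (np.int64(24), np.int64(1)), (np.int64(30), np.int64(3)), (np.int64(36), np.int64(0)), (np.int64(42), np.int64(0)), (np.int64(48), np.int64(0)), (np.int64(54), np.int64(0)), (np.int64(60), np.int64(0)), (np.int64(66), np.int64(9)), (np.int64(72), np.int64(9)), (np.int64(78), np.int64(0)), (np.int64(84), np.int64(0))]
[(-75, 184), (-72, 333), (-69, 178), (-66, 15), (-33, 98), (-30, 184), (-27, 186), (27, 1), (30, 2), (33, 1), (66, 2), (69, 7), (72, 9)]
```

View pics/x5.png

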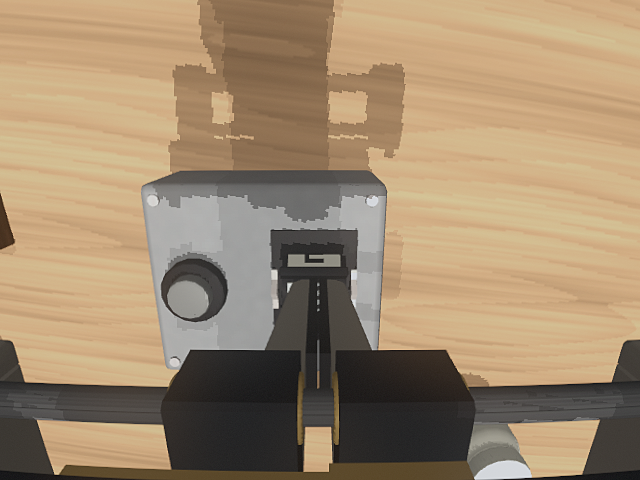

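The first stroke worked as modelled: the paddles now lie at about -28° and +31°, so 2 is on top (the 3 is coming up at (317,260)). Second stroke next.

```bash
python3 -m inch '[[-9,-2,0,0,0,0,1],[-9,-2,-20,0,0,0,1],[-9,-2,-40,0,0,0,1],[-9,-2,-55,0,0,0,1],[-9,-2,-62,0,0,0,1],[-9,-2,-62,0,0,0,1],[-5,-1.5,-62,0,0,0,1],[-1,-1,-62,0,0,0,1],[4,-0.5,-62,0,0,0,1],[9,0,-62,0,0,0,1],[14,1,-62,0,0,0,1],[19,1.5,-62,0,0,0,1],[24,2,-62,0,0,0,1],[28,2.5,-62,0,0,0,1],[32,3,-62,0,0,0,1],[35,3.4,-62,0,0,0,1],[37,3.6,-62,0,0,0,1],[38.5,3.8,-62,0,0,0,1],[38.5,3.8,-62,0,0,0,1]]'
python3 -m inch '[[0,0,5,0,0,0,1],[0,0,15,0,0,0,1],[0,0,30,0,0,0,1],[-20,-2.5,45,0,0,0,1],[-40,-5,60,0,0,0,1],[-40,-5,60,0,0,0,1],[-40,-5,60,0,0,0,1]]'
python3 wh.py x6.png | grep -v int64
```

```text
t: 15.27
tcp_pos: [550.6, 62.7, 116.0]
ee_rot: [-180.0, 0.0, -172.6]
force: [-1.5, 0.2, -0.1]
gripper_width: 0.003
gripper_force: 0.7
t: 15.85
tcp_pos: [511.4, 58.0, 178.2]
ee_rot: [180.0, 0.3, -172.6]
force: [-0.2, 0.8, 0.3]
gripper_width: 0.005
gripper_force: 0.0
[511.41625594  58.00615735 178.24185535] [ 179.95861661    0.2825367  -172.5908038 ]
[(-75, 186), (-72, 341), (-69, 174), (-66, 20), (-33, 139), (-30, 188), (-27, 105), (24, 1), (27, 6), (30, 3), (69, 12), (72, 7)]
```

```bash
python3 -m inch '[[-8,-1,0,0,0,0,1],[-8,-1,-20,0,0,0,1],[-8,-1,-40,0,0,0,1],[-8,-1,-55,0,0,0,1],[-8,-1,-60,0,0,0,1],[-8,-1,-60,0,0,0,1],[-4,-0.5,-60,0,0,0,1],[0,0,-60,0,0,0,1],[5,0.5,-60,0,0,0,1],[10,1,-60,0,0,0,1],[15,2,-60,0,0,0,1],[20,2.5,-60,0,0,0,1],[25,3,-60,0,0,0,1],[29,3.5,-60,0,0,0,1],[33,4,-60,0,0,0,1],[36,4.5,-60,0,0,0,1],[38.5,4.8,-60,0,0,0,1],[40,5,-60,0,0,0,1],[40,5,-60,0,0,0,1]]'
python3 -m inch '[[0,0,5,0,0,0,1],[0,0,15,0,0,0,1],[0,0,35,0,0,0,1],[-20,-2.5,60,0,0,0,1],[-45,-5,85,0,0,0,1],[-45,-5,110,0,0,0,1],[-45,-5,120,0,0,0,1],[-45,-5,120,0,0,0,1],[-45,-5,120,0,0,0,1]]'
python3 wh.py x7.png | grep -v int64
```

```text
t: 17.48
tcp_pos: [550.6, 62.7, 116.0]
ee_rot: [-180.0, 0.0, -172.6]
force: [-2.1, -0.8, -0.9]
gripper_width: 0.005
gripper_force: 0.7
t: 18.23
tcp_pos: [506.2, 58.0, 236.7]
ee_rot: [180.0, 0.1, -172.6]
force: [1.0, 0.0, -0.4]
gripper_width: 0.005
gripper_force: 0.0
[506.22889598  57.9788831  236.67758181] [ 1.79982669e+02  1.49809670e-01 -1.72590095e+02]
[(-75, 128), (-72, 225), (-69, 116), (-66, 11), (-33, 108), (-30, 120), (-27, 112)]
```

View pics/x7.png

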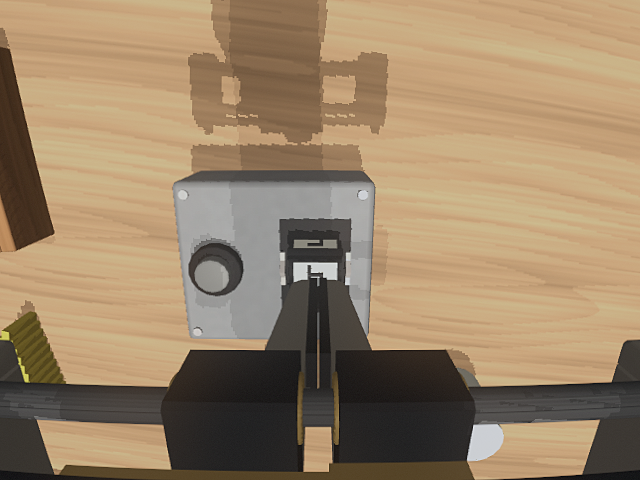

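Paddles at about -29° again, and the digit on top at (315,270) looks like the 4, partly hidden. I move over the button and check the digit from the other cameras before pressing.

```bash
python3 -m inch '[[8,-12,0,0,0,0,1],[18,-30,0,0,0,0,1],[30,-52,0,0,0,0,1],[40,-68,-10,0,0,0,1],[47,-77,-30,0,0,0,1],[50,-80.5,-55,0,0,0,1],[50,-80.5,-75,0,0,0,1],[50,-80.5,-90,0,0,0,1],[50,-80.5,-96,0,0,0,1],[50,-80.5,-96,0,0,0,1],[50,-80.5,-96,0,0,0,1]]'
python3 - <<'E'
from h import *
s=sense();print(s["tcp_pos"])
a=get_image("scene")
K=np.array(a["intrinsics"]);X=np.array(a["R"])@[545,62,95]+a["t"];p=(K@(X/X[2]))[:2].astype(int);print(p)
b=get_image("wrist")["img"]
u=np.clip(p,60,[580,420]);c=a["img"][u[1]-50:u[1]+50,u[0]-50:u[0]+50]
save("x8.png",np.hstack([cv2.resize(c,(360,360)),b[::1,::1][100:460,240:640]]))
E
```

```text
t: 19.2
tcp_pos: [555.2, -22.7, 139.4]
ee_rot: [-180.0, -0.1, -172.6]
force: [-0.3, 0.1, 0.6]
gripper_width: 0.004
gripper_force: 0.0
[555.19408974 -22.74779068 139.38371585]
[361 214]
```

View pics/x8.png

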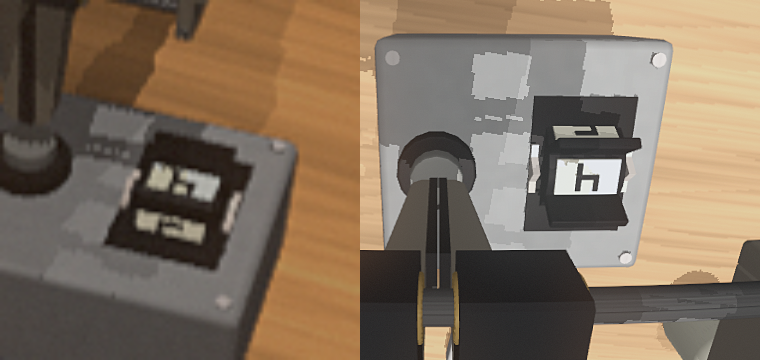

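The wrist view (upside down) shows the 4 squarely on top at (587,178), with both neighbouring paddles symmetric. Now I press.

```bash
python3 -m inch '[[1,0,-5,0,0,0,1],[1,0,-10,0,0,0,1],[1,0,-14,0,0,0,1],[1,0,-17,0,0,0,1],[1,0,-19,0,0,0,1],[1,0,-21,0,0,0,1],[1,0,-22.5,0,0,0,1],[1,0,-23.5,0,0,0,1],[1,0,-23.5,0,0,0,1]]'
```

```text
t: 20.05
tcp_pos: [556.1, -22.7, 116.6]
ee_rot: [180.0, -0.0, -172.6]
force: [-1.9, -0.0, 4.1]
gripper_width: 0.006
gripper_force: 2.0
```

```bash
python3 -m inch '[[0,0,-1,0,0,0,1],[0,0,-2,0,0,0,1],[0,0,-3,0,0,0,1],[0,0,-3,0,0,0,1],[0,0,-3,0,0,0,1],[0,0,-3,0,0,0,1]]'
```

```text
t: 20.55
tcp_pos: [556.2, -22.6, 115.2]
ee_rot: [180.0, -0.0, -172.6]
force: [-7.7, 0.2, 17.7]
gripper_width: 0.001
gripper_force: 8.4
```

At 17.7 N the button is on its stop, after about 6 mm of travel. I lift off and check.

```bash
python3 -m inch '[[0,0,8,0,0,0,1],[0,0,25,0,0,0,1],[0,0,50,0,0,0,1],[-30,0,80,0,0,0,1],[-60,0,110,0,0,0,1],[-90,0,130,0,0,0,1],[-110,0,140,0,0,0,1],[-110,0,140,0,0,0,1],[-110,0,140,0,0,0,1]]'
python3 wh.py x9.png top| grep -v int64
python3 - <<'E'
from h import *
P=world(get_image("top")).reshape(-1,3)
def f(n,lo,hi,b):
    m=(P[:,2]>lo)&(P[:,2]<hi)&(abs(P[:,0]-b[0])<b[2])&(abs(P[:,1]-b[1])<b[3])
    print(n,m.sum(),P[m].mean(0).round(1) if m.sum() else '')
f("btn",97,112,(556,-22.5,13,13)); f("handle",88,103,(497,-316,70,60)); f("jar",80,95,(715,251,40,40))
E
```

```text
t: 21.3
tcp_pos: [446.7, -22.6, 254.5]
ee_rot: [180.0, 0.2, -172.6]
force: [-0.0, 0.3, -0.4]
gripper_width: 0.008
gripper_force: 0.0
[446.73816388 -22.62362097 254.49655156] [ 179.97895562    0.20765439 -172.58363137]
[(-81, 1), (-78, 17), (-75, 32), (-72, 23), (-69, 10), (-66, 7), (-36, 5), (-33, 13), (-30, 21), (-27, 20), (-24, 3), (21, 1), (24, 19), (27, 22), (30, 16), (33, 5), (36, 1), (63, 6), (66, 15), (69, 24), (72, 36), (75, 9), (78, 1)]
btn 173 [555.7 -23.2 101.5]
handle 653 [ 497.2 -314.6   94.7]
jar 657 [714.4 251.   84.6]
```

View pics/x9.png

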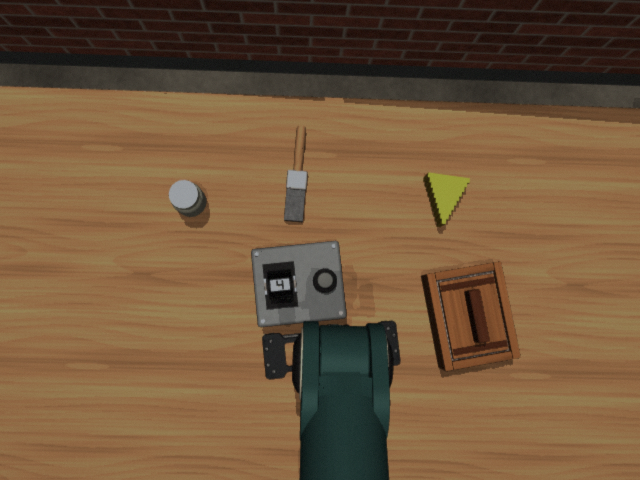

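The 4 is on top at (280,284) with paddles at ±29°. The button is back up at (325,281), the cover is home at (470,318), and the jar, wedge and brush are unmoved.

```bash
python3 -c "
from workcell import *
print(job_done())"
```

```text
the job is handed in; nothing more can be done
None
```

The job is handed in, though no verdict came back: the final camera check showed the cover fully down in the mould, the 4 squarely on top of the wheel, the start button pressed and sprung back, and the jar, wedge and brush unmoved.

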